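# Collect tested modules and their plugs into the kit tote

## Task

Collect the two finished modules (blue top and orange top) from the tester's catch tray into the grey two-bay tote and add to each the terminal plug of its own colour from the bench: blue pair in one bay, orange pair in the other (either way round), each part set down gently, not dropped, and left upright on the bay floor. Leave the red-spotted reject in the tray, and do not disturb it, the white spare plug or anything else on the bench.

Things in the scene. Friction and masses are not known exactly. Their poses are not given: they have to be found in the camera images.
- catch_tray: Fixed tester with open catch tray, outside 320 (x) x 230 (y) x 40 mm high, walls and floor 4 mm; origin under the tray's centre. From its -y side a chute 158 mm wide rises from 45 mm high at y = -115 to 90 mm (with lips) at y = -225, the face of the tester, 340 mm wide, 242 mm high. A yellow sensor post 16 mm thick, 120 mm tall (22 mm head) stands in the tray at x = 0, y = -85 mm.
- tote: Fixed grey open-topped tote, outside 255 (x) x 140 (y) x 50 mm high, walls and floor 5 mm thick (inner floor at z = 5 mm). A 5 mm divider at x = 0, no higher than the rim, makes two bays, each 120 (x) x 130 (y) mm inside, centred at x = -62.5 and +62.5 mm. Origin at the centre of its underside.
- module_blue: Finished module: a black box 52 x 34 x 28 mm high (long side along its x, short side along y), its top face blue with two small steel dots. Origin at the centre of its underside, z up. About 120 g (varies). Starts lying flat in the catch tray at any yaw.
- module_orange: Finished module: a black box 52 x 34 x 28 mm high (long side along its x, short side along y), its top face orange with two small steel dots. Origin at the centre of its underside, z up. About 120 g (varies). Starts lying flat in the catch tray at any yaw.
- module_reject: Rejected module: a black box 52 x 34 x 28 mm high (long side along its x, short side along y), its top face grey with a red spot at the middle. Origin at the centre of its underside, z up. About 120 g (varies). Starts lying flat in the catch tray at any yaw. It stays in the tray.
- plug_blue: Blue terminal plug: a blue plastic block 40 x 18 x 20 mm high (long side along its x), four dark screw heads on top, 30 g. Origin at the centre of its underside, z up. Starts upright on the bench at any yaw.
- plug_orange: Orange terminal plug: an orange plastic block 40 x 18 x 20 mm high (long side along its x), four dark screw heads on top, 30 g. Origin at the centre of its underside, z up. Starts upright on the bench at any yaw.
- plug_white: White spare terminal plug: a white plastic block 40 x 18 x 20 mm high (long side along its x), four dark screw heads on top, 30 g. Origin at the centre of its underside, z up. Starts upright on the bench at any yaw. It belongs to neither module and stays.
- flux_bottle: Bystander: amber bottle with a red cap, 36 mm across, 120 mm tall, loose and easily knocked over. Origin at the centre of its underside.
- wool_tin: Bystander: steel tin of brass wool, 60 mm across, 46 mm high, loose. Origin at the centre of its underside.
- solder_spool: Bystander: solder spool standing on its flange, 56 mm across, 46 mm high, loose. Origin at the centre of its underside.
- screw_dish: Bystander: shallow steel dish, 110 mm across, 26 mm high, loose, beyond the working area. Origin at the centre of its underside.
- screwdriver: Bystander: red-handled screwdriver 180 mm long, lying loose at the far side of the bench, beyond the working area.
Things that resemble listed ones, but are neither listed nor needed, are in the scene too. What is shaped like the plug_blue but pink is not meant.

How it is judged:
By the outcome, as a careful person would: the job done as asked, in the order asked, and still so for the second after the job is handed in, with the robot touching nothing.
It also fails if it takes over 72 s, if anything falls off the work surface, if the arm or the gripper's body presses on something with over 40 N, if the wrist force passes 120 N, or if a joint passes its speed limit or range.

## Robot

A 6-joint arm with a two-finger parallel gripper is mounted at the origin on the work surface. World frame = base frame: x ahead of the robot, y to its left, z up, the work surface at z = 0. Lengths are in m, angles in rad, forces in N, time in s.
With the tool pointing down it reaches from about 0.25 to 0.775 m from the base axis. Payload 4 kg.
Tool frame: the origin (TCP) lies midway between the tips of the shut fingers; the grasp point (between the pads) lies 19 mm behind it; z points along the fingers, x is the direction in which the jaws open and shut, and the axes are right-handed (so a half turn about z gives the same grasp; the last joint's range is limited). The gripper opens to 94 mm and grips with 3 to 60 N. Pads are 16 mm wide; open, the fingers measure 119 mm over their backs; the gripper's body (75 mm by 177 mm) begins 78 mm behind the grasp point.
Start: joints at [-1.218, 0.087, 1.371, -0, 1.684, -0.103], TCP at [0.242, -0.494, 0.206] pointing down, gripper open.
Joint ranges: [-3.1, 3.1], [-0.76, 2.03], [0.27, 2.55], [-1.08, 4.22], [0.17, 2.65], [-2.57, 2.57]. Speed limits (rad/s): [2.79, 2.79, 3.14, 3.14, 3.14, 3.14].

## Interface

Orientations are given as [roll, pitch, yaw] about the fixed x, y, z axes, in that order (R = Rz(yaw) Ry(pitch) Rx(roll)).
In Python, from bench import robot, eyes, close_job gives the robot as it stands.
- The arm moves only by the shell command python3 -m jog 'ROWS'. ROWS is JSON, a list of rows, each a list of 3 entries, a list of its own where there are three numbers: the turn, a rotation vector about the tool's x, y, z in degrees, then the shift along the tool's x, y, z in mm, then the closure, from -1 (fully open) to 1 (shut). In form: [[[wx, wy, wz], [x, y, z], claw], ...]. A call has 1 to 5 rows; each row is the pose to reach, as a shift and turn from the pose commanded when the call began, along the tool's axes at that moment; what a row does not reach only later rows make up. A row lasts 1/10 s, in which the tool goes at most 50 mm and 8.59 degrees, less where a joint would pass 70% of its speed; a pose out of reach is approached as far as the arm can. A call with a gripper value outside its range is refused whole. The fingers move at their own pace and stop on an object; the grip force is fixed at half the most. Time passes only in rows, so rows that repeat a pose let the fingers close. It gives the time, the measured TCP pose, the force and the opening at its end, in the units of the state.
- robot.get_obs(): the state, without advancing time (a new reading comes with each control period).
- eyes.snapshot(name): name is "side" or "top"; returns (picture, depth): 420x560x3 uint8, red, green, blue; 420x560 float32, m along the optical axis (not along the pixel's ray), 0 where there is no reading.
- eyes.camera_params(name): a dict with "mtx" (3x3 intrinsics, pixels), "world_to_cam" (4x4, takes a point from world to camera coordinates). Camera axes: x right, y up, looking along -z (the intrinsics and any distortion apply to the point x, -y, -z); pixel columns grow to the right and rows downward; lengths in m; the calibration is good to about 2 mm. A picture is of the moment at which its call begins. camera_params takes no time and is no camera call.
- close_job(): hands the job in, once; it reports no verdict.
The state is a dict: "time": time; "joint_positions": joint angles; "qvel": joint speeds; "joint_torque": joint torques, N m; "tool_pos": TCP position; "ee_rot": TCP orientation; "wrist_force": force on the tool from outside, world axes, zero at the start; "wrist_torque": the same for the moment, N m; "width": finger opening in m.
Only numpy, scipy, OpenCV 4.12 (cv2) and the standard library are available. Lean on these libraries where they do the work, as an engineer would, in place of code of your own. Each camera call takes 0.05 s, during which the arm holds its last target. There are 200 camera calls.

## Working session

There is one attempt and no reset: what is moved stays moved. The work goes in short steps, Python scripts to look and compute and a shell command to move; the robot and the scene stay as the last step left them, time stands still between calls to the robot, and variables do not carry over. Pictures are saved under pics/ and viewed, about 8 in all and at most 12, crops included, and the job is handed in when it is done.

```bash
mkdir -p pics; ls; cat > h.py <<'E'
import numpy as np, cv2
from bench import robot, eyes, close_job
def snap(n,f=None):
    im,d=eyes.snapshot(n)
    np.savez(f'{n}.npz',im=im,d=d)
    if f: cv2.imwrite(f'pics/{f}.png',im[:,:,::-1])
    return im,d
def load(n):
    z=np.load(f'{n}.npz'); return z['im'],z['d']
def world(n,u,v,dep):
    p=eyes.camera_params(n);K=p['mtx'];T=np.linalg.inv(p['world_to_cam'])
    x=(u-K[0,2])/K[0,0]*dep;y=(v-K[1,2])/K[1,1]*dep
    return (T@np.array([x,-y,-dep,1]))[:3]
def onplane(n,u,v,z):
    a=world(n,u,v,.1);b=world(n,u,v,1.)
    return a+(b-a)*(z-a[2])/(b[2]-a[2])
E
python3 - <<'E'
from h import *
snap('top','t0');snap('side','s0')
a=cv2.imread('pics/t0.png');cv2.imwrite('pics/t0b.png',cv2.resize(a,(800,600)))
for n in('top','side'):
    p=eyes.camera_params(n);print(p); 
print(robot.get_obs())
E
```

```text
pics
{'mtx': array([[411.82853071,   0.        , 276.29609775],
       [  0.        , 411.82853071, 206.32523734],
       [  0.        ,   0.        ,   1.        ]]), 'world_to_cam': array([[ 0.08123168, -0.99669451,  0.00121124, -0.04325439],
       [ 0.96801594,  0.07918366,  0.2380653 , -0.59149622],
       [-0.23737429, -0.01816594,  0.97124839, -0.9530791 ],
       [ 0.        ,  0.        ,  0.        ,  1.        ]])}
{'mtx': array([[480.66966304,   0.        , 293.57576507],
       [  0.        , 480.66966304, 212.01097323],
       [  0.        ,   0.        ,   1.        ]]), 'world_to_cam': array([[-0.78709093, -0.61683194,  0.00249569,  0.45633734],
       [ 0.40282242, -0.51093766,  0.75939239, -0.26282024],
       [-0.46714234,  0.59871618,  0.65062813, -0.71551307],
       [ 0.        ,  0.        ,  0.        ,  1.        ]])}
{'time': 0.1, 'joint_positions': array([-1.21810159e+00,  8.78648041e-02,  1.37201883e+00, -1.37564194e-05,
        1.68361246e+00, -1.03114795e-01]), 'qvel': array([-1.07820254e-03, -6.42105244e-04, -3.88493388e-03, -4.69808853e-05,
        1.35715150e-03, -3.41994486e-04]), 'joint_torque': array([ 2.27195087e-03, -3.41253912e+01, -3.03300619e+01,  7.20527256e-02,
        3.04590364e-02, -1.01207852e-04]), 'tool_pos': array([ 0.24192522, -0.49341226,  0.20447289]), 'ee_rot': array([-3.14141033e+00,  1.89474179e-03, -1.11498816e+00]), 'wrist_force': array([-0.14941371, -0.46418346, -0.87288439]), 'wrist_torque': array([-0.00618989,  0.00205139, -0.02224651]), 'width': 0.09454730269370262}
```

View pics/t0b.png

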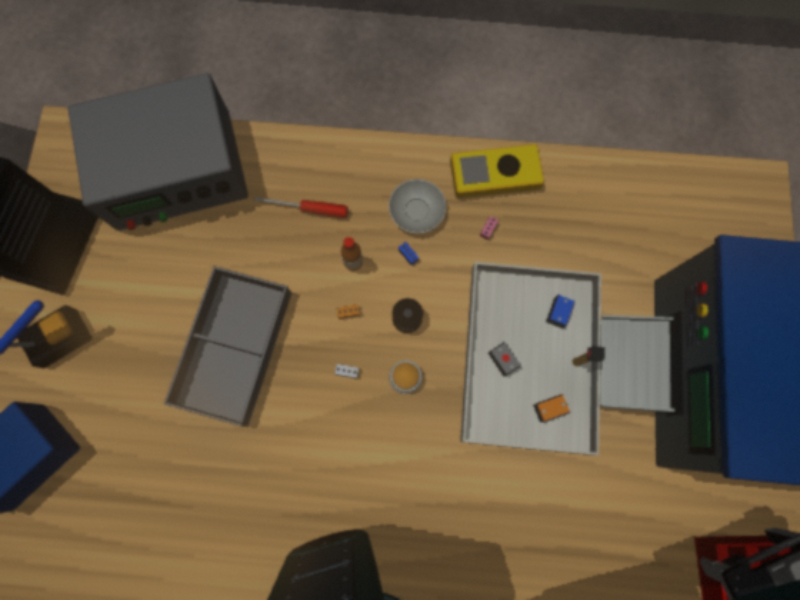

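View pics/s0.png

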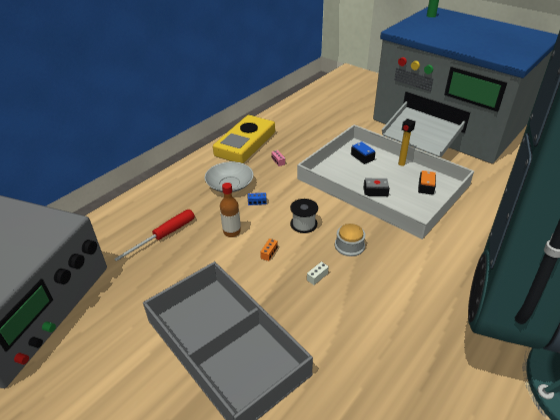

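Top view (800 px scale): blue module (561,311), orange module (553,408), reject with red spot (505,359), tote around (229,346). Plug candidates: blue (408,253), pink lookalike (489,228), orange (348,312) and white (347,371). Going by colour, the blue and orange blocks are the ones meant. I'll confirm that in a crop while measuring.

```bash
cat >> h.py <<'E'
def pose(n,im,box,lo,hi,z):
    x0,y0,x1,y1=box
    s=4
    c=cv2.resize(im[y0:y1,x0:x1],None,fx=s,fy=s,interpolation=cv2.INTER_CUBIC)
    m=cv2.inRange(cv2.cvtColor(c,cv2.COLOR_RGB2HSV),lo,hi)
    k,l,st,_=cv2.connectedComponentsWithStats(m)
    i=1+st[1:,4].argmax()
    v,u=np.nonzero(l==i)
    P=np.array([onplane(n,(a+.5)/s-.5+x0,(b+.5)/s-.5+y0,z)[:2] for a,b in zip(u[::3],v[::3])])
    (cx,cy),(w,h),a=cv2.minAreaRect((P*1000).astype(np.float32))
    if w<h: a+=90; w,h=h,w
    return np.round([cx,cy,w,h,(a+90)%180-90],1)
BLUE=((105,110,50),(130,255,255)); ORG=((5,130,100),(20,255,255))
E
python3 - <<'E'
from h import *
im,d=load('top')
for nm,b,c,z in [('mb',(375,198,411,238),BLUE,.032),('mo',(368,268,405,302),ORG,.032),('pb',(270,162,302,192),BLUE,.02),('po',(230,205,260,230),ORG,.02)]:
    print(nm,pose('top',im,b,*c,z))
for nm,u,v in [('reject',353,251),('white',243,260),('tin',284,264),('spool',285,221),('bottlecap',244,170),('posthd',417,247),('mb',393,218),('mo',387,285),('pb',286,177),('po',244,218),('trayfl',350,290),('bench',320,290),('tote1',175,220),('tote2',155,265)]:
    print(nm,np.round(world('top',u,v,np.median(d[v-1:v+2,u-1:u+2]))*1000))
for u,v in [(215,268),(290,289),(243,425),(167,404)]: print('tote',np.round(onplane('top',u*.7,v*.7,.05)*1000))
for u,v in [(475,265),(600,274),(596,453),(463,441)]: print('tray',np.round(onplane('top',u*.7,v*.7,.04)*1000))
c1=cv2.resize(im[155:275,225:305],None,fx=4.5,fy=4.5,interpolation=2)
c2=cv2.resize(im[180:320,320:425],None,fx=3.857,fy=3.857,interpolation=2)
cv2.imwrite('pics/c1.png',np.hstack([c1,c2[:540]])[:,:,::-1])
E
```

```text
mb [ 599.7 -295.3   48.2   31.1  -18. ]Traceback (most recent call last):
  File "<stdin>", line 4, in <module>
  File "h.py", line 25, in pose
    P=np.array([onplane(n,(a+.5)/s-.5+x0,(b+.5)/s-.5+y0,z)[:2] for a,b in zip(u[::3],v[::3])])
                ~~~~~~~^^^^^^^^^^^^^^^^^^^^^^^^^^^^^^^^^^^
  File "h.py", line 15, in onplane
    a=world(n,u,v,.1);b=world(n,u,v,1.)
  File "h.py", line 11, in world
    p=eyes.camera_params(n);K=p['mtx'];T=np.linalg.inv(p['world_to_cam'])
ValueError: time passes only in moves, steps and waits
```

Too many calibration calls; I'll cache the parameters.

```bash
sed -i "s/^def world/PRM={n:eyes.camera_params(n) for n in('top','side')}\ndef world/; s/p=eyes.camera_params(n);K/p=PRM[n];K/" h.py
cat > m.py <<'E'
from h import *
im,d=load('top')
for nm,b,c,z in [('mb',(375,198,411,238),BLUE,.032),('mo',(368,268,405,302),ORG,.032),('pb',(270,162,302,192),BLUE,.02),('po',(230,205,260,230),ORG,.02)]:
    print(nm,pose('top',im,b,*c,z))
for nm,u,v in [('reject',353,251),('white',243,260),('tin',284,264),('spool',285,221),('bottlecap',244,170),('posthd',417,247),('mb',393,218),('mo',387,285),('pb',286,177),('po',244,218),('trayfl',350,290),('bench',320,290),('tote1',175,220),('tote2',155,265)]:
    print(nm,np.round(world('top',u,v,np.median(d[v-1:v+2,u-1:u+2]))*1000))
for u,v in [(215,268),(290,289),(243,425),(167,404)]: print('tote',np.round(onplane('top',u*.7,v*.7,.05)*1000))
for u,v in [(475,265),(600,274),(596,453),(463,441)]: print('tray',np.round(onplane('top',u*.7,v*.7,.04)*1000))
c1=cv2.resize(im[155:275,225:305],None,fx=4.5,fy=4.5,interpolation=2)
c2=cv2.resize(im[180:320,320:425],None,fx=3.857,fy=3.857,interpolation=2)
cv2.imwrite('pics/c1.png',np.hstack([c1,c2[:540]])[:,:,::-1])
E
python3 m.py
```

```text
mb [ 599.7 -295.3   48.2   31.1  -18. ]
mo [ 425.  -282.8   47.7   30.6  -65.9]
pb [688.5 -12.   38.6  17.1  43.5]
po [572.7  82.3  69.5  36.9 -80. ]
reject [ 503. -196.   32.]
white [459.  79.  20.]
tin [455. -25.  45.]
spool [564. -20.  43.]
bottlecap [665.  89. 121.]
posthd [ 512. -329.  118.]
mb [ 597. -296.   30.]
mo [ 426. -284.   30.]
pb [688. -13.  18.]
po [568.  87.  19.]
trayfl [ 408. -198.    2.]
bench [ 402. -122.   -3.]
tote1 [551. 269.   4.]
tote2 [430. 303.   6.]
tote [621. 332.  50.]
tote [594. 192.  50.]
tote [352. 242.  50.]
tote [376. 376.  50.]
tray [ 668. -135.   40.]
tray [ 670. -362.   40.]
tray [ 355. -355.   40.]
tray [ 356. -130.   40.]
```

View pics/c1.png

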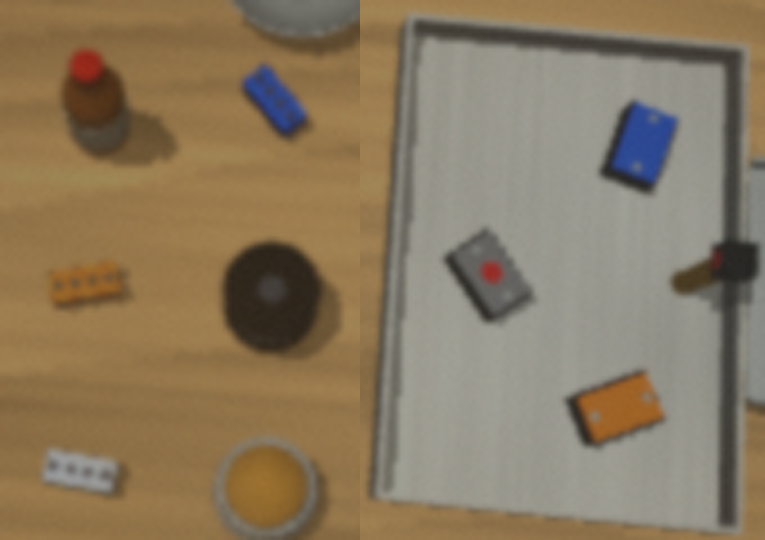

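Crop shows the blue plug with screws at (275,100), the orange plug at (87,284), the white spare at (80,470), the bottle at (90,100). In the tray are the blue module (645,145), the orange module (618,408) and the red-spotted reject (490,272). The pink block is the lookalike and is out. The bottle (120 tall) stands next to both plugs, so I'll grip the plugs along their long axis to keep the wide gripper body clear of it.

```bash
cat >> h.py <<'E'
def plan(wps,start=None):
    """wps: [x,y,z(mm),yaw deg] -> prints shift/turn per segment of <=5 rows"""
    if start is None:
        o=robot.get_obs(); start=[*(o['tool_pos']*1000),np.degrees(o['ee_rot'][2])]
        print('now',np.round(start,1),'w',round(o['width']*1000,1),'f',np.round(o['wrist_force'],1))
    cur=np.array(start,float)
    for w in wps:
        w=np.array(w,float);d=w-cur; d[3]=(d[3]+180)%360-180
        rows=max(np.linalg.norm(d[:3])/48,abs(d[3])/8.3);k=int(np.ceil(rows/5))
        for i in range(k):
            c,s=np.cos(np.radians(cur[3])),np.sin(np.radians(cur[3]))
            e=d/k
            print('turn',round(-e[3]),'shift',np.round([c*e[0]+s*e[1],s*e[0]-c*e[1],-e[2]]).astype(int).tolist(),'rows',int(np.ceil(rows/k)))
            cur=cur+e
        print(' ->',w)
E
python3 - <<'E'
from h import *
for u,v in [(418,206),(389,206),(447,206),(490,228)]: print(np.round(onplane('top',u*.7,v*.7,.024)*1000))
plan([[300,-300,200,-20],[425,-283,150,24],[425,-283,40,24],[425,-283,7,24]])
E
```

```text
[781. -24.  24.]
[776.  31.  24.]
[785. -79.  24.]
[ 748. -162.   24.]
now [ 241.9 -493.4  204.5  -63.9] w 94.5 f [-0.1 -0.5 -0.9]
turn -22 shift [-74, -69, 2] rows 3
turn -22 shift [-43, -91, 2] rows 3
 -> [ 300. -300.  200.  -20.]
turn -22 shift [56, -29, 25] rows 3
turn -22 shift [63, -6, 25] rows 3
 -> [ 425. -283.  150.   24.]
turn 0 shift [0, 0, 110] rows 3
 -> [ 425. -283.   40.   24.]
turn 0 shift [0, 0, 33] rows 1
 -> [ 425. -283.    7.   24.]
```

```bash
python3 -m jog '[[[0,0,-22],[-74,-69,2],-0.2],[[0,0,-22],[-74,-69,2],-0.2],[[0,0,-22],[-74,-69,2],-0.2]]'
python3 -m jog '[[[0,0,-22],[-43,-91,2],-0.2],[[0,0,-22],[-43,-91,2],-0.2],[[0,0,-22],[-43,-91,2],-0.2]]'
python3 -m jog '[[[0,0,-22],[56,-29,25],-0.2],[[0,0,-22],[56,-29,25],-0.2],[[0,0,-22],[56,-29,25],-0.2]]'
python3 -m jog '[[[0,0,-22],[63,-6,25],-0.2],[[0,0,-22],[63,-6,25],-0.2],[[0,0,-22],[63,-6,25],-0.2],[[0,0,-22],[63,-6,25],-0.2],[[0,0,-22],[63,-6,25],-0.2]]'
python3 - <<'E'
from h import *
plan([[425,-283,45,24],[425,-283,7,24]])
im,d=snap('side')
c=im[100:240,280:490]
cv2.imwrite('pics/s1.png',cv2.resize(c,None,fx=3,fy=3)[:,:,::-1])
E
```

```text
time: 0.4
tool_pos: [0.2724, -0.3923, 0.2027]
ee_rot: [-3.139, 0.002, -0.722]
wrist_force: [-0.9, 0.0, 0.4]
width: 0.0734
time: 0.7
tool_pos: [0.3012, -0.296, 0.2012]
ee_rot: [-3.139, 0.0, -0.337]
wrist_force: [0.7, -0.5, -0.1]
width: 0.0565
time: 1.0
tool_pos: [0.3637, -0.2908, 0.1742]
ee_rot: [-3.138, 0.002, 0.044]
wrist_force: [0.0, 0.3, -1.1]
width: 0.0566
time: 1.5
tool_pos: [0.4253, -0.284, 0.1512]
ee_rot: [-3.141, 0.0, 0.419]
wrist_force: [0.1, -0.1, 0.3]
width: 0.0565
now [ 425.3 -284.   151.2   24. ] w 56.5 f [ 0.1 -0.1  0.3]
turn 0 shift [0, -1, 106] rows 3
 -> [ 425. -283.   45.   24.]
turn 0 shift [0, 0, 38] rows 1
 -> [ 425. -283.    7.   24.]
```

View pics/s1.png

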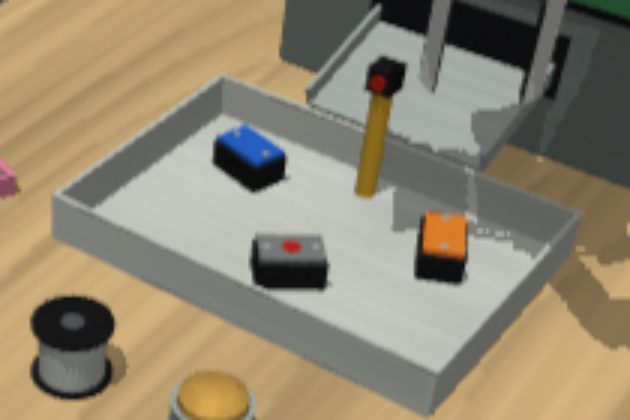

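Side view: fingers at (437,80) and (545,90) hang over the orange module (443,245), and the post (375,130) stands clear of them. Next I descend and grip.

```bash
python3 -m jog '[[[0,0,0],[0,-1,40],-0.2],[[0,0,0],[0,-1,80],-0.2],[[0,0,0],[0,-1,110],-0.2],[[0,0,0],[0,-1,130],-0.2],[[0,0,0],[0,-1,144],-0.2]]'
python3 -m jog '[[[0,0,0],[0,0,0],0.2],[[0,0,0],[0,0,0],0.6],[[0,0,0],[0,0,0],1],[[0,0,0],[0,0,0],1],[[0,0,0],[0,0,0],1]]'
python3 -m jog '[[[0,0,0],[0,0,-10],1],[[0,0,0],[0,0,-40],1],[[0,0,0],[0,0,-80],1],[[0,0,0],[0,0,-120],1],[[0,0,0],[0,0,-170],1]]'
python3 - <<'E'
from h import *
u=np.array([.982,-.191]);v=np.array([.191,.982]);T=np.array([486,285])
for nm,s in(('far',1),('near',-1)):
  for k in (-25,35): print(nm,k,np.round(T+s*62.5*u+k*v))
p=(T-62.5*u-25*v).tolist()
plan([[420,-200,200,10],[400,0,200,-11],[400,150,200,-11],[*p,130,-11],[*p,40,-11],[*p,10,-11]])
E
```

```text
time: 2.05
tool_pos: [0.424, -0.2827, 0.0059]
ee_rot: [-3.14, 0.001, 0.419]
wrist_force: [0.2, -1.0, 0.5]
width: 0.0562
time: 2.55
tool_pos: [0.4259, -0.284, 0.0091]
ee_rot: [3.139, -0.001, 0.421]
wrist_force: [0.2, 0.3, 4.8]
width: 0.0335
time: 3.05
tool_pos: [0.4239, -0.282, 0.1776]
ee_rot: [-3.138, 0.002, 0.421]
wrist_force: [0.5, -0.1, -1.8]
width: 0.0338
far -25 [543. 249.]
far 35 [554. 307.]
near -25 [420. 272.]
near 35 [431. 331.]
now [ 423.9 -282.   177.6   24.1] w 33.8 f [ 0.5 -0.1 -1.8]
turn 14 shift [30, -76, -22] rows 2
 -> [ 420. -200.  200.   10.]
turn 21 shift [15, -200, 0] rows 5
 -> [400.   0. 200. -11.]
turn 0 shift [-29, -147, 0] rows 4
 -> [400. 150. 200. -11.]
turn 0 shift [-4, -124, 70] rows 3
 -> [419.85   272.3875 130.     -11.    ]
turn 0 shift [0, 0, 90] rows 2
 -> [419.85   272.3875  40.     -11.    ]
turn 0 shift [0, 0, 30] rows 1
 -> [419.85   272.3875  10.     -11.    ]
```

```bash
python3 -m jog '[[[0,0,14],[30,-76,-22],1],[[0,0,14],[30,-76,-22],1]]'
python3 -m jog '[[[0,0,21],[15,-200,0],1],[[0,0,21],[15,-200,0],1],[[0,0,21],[15,-200,0],1],[[0,0,21],[15,-200,0],1],[[0,0,21],[15,-200,0],1]]'
python3 -m jog '[[[0,0,0],[-29,-147,0],1],[[0,0,0],[-29,-147,0],1],[[0,0,0],[-29,-147,0],1],[[0,0,0],[-29,-147,0],1]]'
python3 -m jog '[[[0,0,0],[-4,-124,60],1],[[0,0,0],[-4,-124,70],1],[[0,0,0],[-4,-124,70],1],[[0,0,0],[-4,-124,70],1],[[0,0,0],[-4,-124,70],1]]'
python3 - <<'E'
from h import *
plan([[420,272,60,-11],[420,272,14,-11]])
im,d=snap('side')
cv2.imwrite('pics/s2.png',cv2.resize(im[200:420,100:340],None,fx=2.5,fy=2.5)[:,:,::-1])
E
```

```text
time: 3.25
tool_pos: [0.4219, -0.2007, 0.2025]
ee_rot: [3.14, -0.004, 0.17]
wrist_force: [1.2, 0.4, -1.0]
width: 0.0339
time: 3.75
tool_pos: [0.3998, 0.0022, 0.1999]
ee_rot: [-3.139, 0.0, -0.184]
wrist_force: [-0.0, -1.1, -2.1]
width: 0.0336
time: 4.15
tool_pos: [0.3993, 0.1527, 0.1994]
ee_rot: [-3.139, 0.001, -0.181]
wrist_force: [0.4, -0.6, -2.2]
width: 0.0334
time: 4.65
tool_pos: [0.4197, 0.2692, 0.1286]
ee_rot: [3.139, 0.002, -0.19]
wrist_force: [-0.3, -0.3, -1.4]
width: 0.0338
now [419.7 269.2 128.6 -10.9] w 33.8 f [-0.3 -0.3 -1.4]
turn 0 shift [0, -3, 69] rows 2
 -> [420. 272.  60. -11.]
turn 0 shift [0, 0, 46] rows 1
 -> [420. 272.  14. -11.]
```

View pics/s2.png

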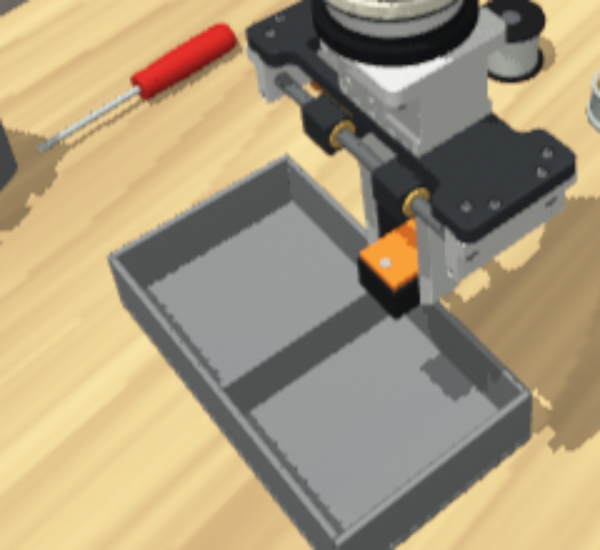

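The orange module is held level at (390,270), and its shadow falls in the near bay. I'll lower it in steps and watch the force.

```bash
python3 -m jog '[[[0,0,0],[0,0,40],1],[[0,0,0],[0,0,80],1],[[0,0,0],[0,0,105],1],[[0,0,0],[0,0,115],1],[[0,0,0],[0,0,115],1]]'
python3 -m jog '[[[0,0,0],[0,0,1],1],[[0,0,0],[0,0,2],1],[[0,0,0],[0,0,2],1]]'
python3 -m jog '[[[0,0,0],[0,0,1],1],[[0,0,0],[0,0,2],1],[[0,0,0],[0,0,2],1]]'
```

```text
time: 5.2
tool_pos: [0.4199, 0.2689, 0.0144]
ee_rot: [3.141, 0.001, -0.192]
wrist_force: [-0.9, -0.4, -1.5]
width: 0.0339
time: 5.5
tool_pos: [0.421, 0.2708, 0.0141]
ee_rot: [-3.14, -0.003, -0.19]
wrist_force: [-0.1, -0.0, -2.1]
width: 0.0341
time: 5.8
tool_pos: [0.4197, 0.2704, 0.0104]
ee_rot: [3.141, 0.0, -0.19]
wrist_force: [0.1, 0.2, -2.3]
width: 0.0339
```

```bash
python3 -m jog '[[[0,0,0],[0,0,1],1],[[0,0,0],[0,0,1],1]]'
python3 -m jog '[[[0,0,0],[0,0,1],1],[[0,0,0],[0,0,1],1]]'
python3 -m jog '[[[0,0,0],[0,0,1],1],[[0,0,0],[0,0,1],1]]'
```

```text
time: 6.0
tool_pos: [0.4198, 0.2705, 0.0101]
ee_rot: [3.142, -0.0, -0.19]
wrist_force: [-2.4, -0.4, 4.8]
width: 0.0339
time: 6.2
tool_pos: [0.4198, 0.2705, 0.0101]
ee_rot: [-3.142, -0.0, -0.19]
wrist_force: [-4.5, -1.9, 8.4]
width: 0.0339
time: 6.4
tool_pos: [0.4199, 0.2705, 0.0101]
ee_rot: [-3.142, -0.0, -0.19]
wrist_force: [-6.3, -1.8, 13.3]
width: 0.034
```

Contact at tip z=10.1. I'll relieve the pressure, release, and then go for the blue module.

```bash
python3 -m jog '[[[0,0,0],[0,0,-3],1],[[0,0,0],[0,0,-3],0.2],[[0,0,0],[0,0,-3],0.0],[[0,0,0],[0,0,-3],-0.2],[[0,0,0],[0,0,-3],-0.2]]'
python3 -m jog '[[[0,0,0],[0,0,-20],-0.2],[[0,0,0],[0,0,-60],-0.2],[[0,0,0],[0,0,-105],-0.2],[[0,0,0],[0,0,-150],-0.2],[[0,0,0],[0,0,-190],-0.2]]'
python3 - <<'E'
from h import *
snap('side','s3')
plan([[420,100,200,-30],[460,-80,200,-65],[580,-200,200,-90],[600,-295,150,-108],[600,-295,50,-108],[600,-295,9,-108]])
E
```

```text
time: 6.9
tool_pos: [0.4197, 0.2703, 0.0101]
ee_rot: [3.141, 0.0, -0.19]
wrist_force: [0.6, -1.0, 0.4]
width: 0.0558
time: 7.4
tool_pos: [0.4199, 0.2704, 0.2027]
ee_rot: [-3.141, -0.001, -0.19]
wrist_force: [0.9, 0.3, 0.9]
width: 0.0566
now [423.  272.  210.6 -10.9] w 56.6 f [0.4 1.  3.6]
turn 19 shift [30, 169, 11] rows 4
 -> [420. 100. 200. -30.]
turn 35 shift [125, 136, 0] rows 5
 -> [460. -80. 200. -65.]
turn 25 shift [159, -58, 0] rows 4
 -> [ 580. -200.  200.  -90.]
turn 18 shift [95, -20, 50] rows 3
 -> [ 600. -295.  150. -108.]
turn 0 shift [0, 0, 100] rows 3
 -> [ 600. -295.   50. -108.]
turn 0 shift [0, 0, 41] rows 1
 -> [ 600. -295.    9. -108.]
```

View pics/s3.png

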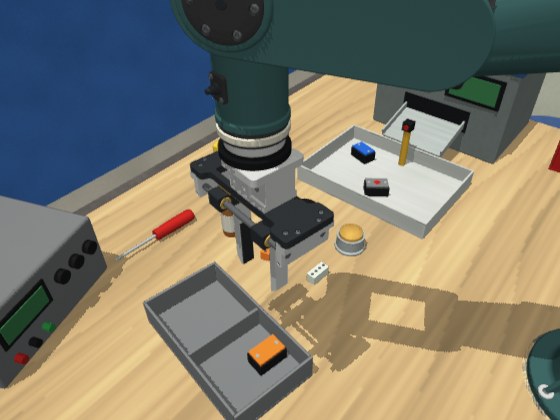

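The orange module is upright in the near bay at (267,353). Next is the blue module.

```bash
python3 -m jog '[[[0,0,19],[32,167,2],-0.2],[[0,0,19],[32,167,2],-0.2],[[0,0,19],[32,167,2],-0.2],[[0,0,19],[32,167,2],-0.2]]'
python3 -m jog '[[[0,0,35],[125,136,0],-0.2],[[0,0,35],[125,136,0],-0.2],[[0,0,35],[125,136,0],-0.2],[[0,0,35],[125,136,0],-0.2],[[0,0,35],[125,136,0],-0.2]]'
python3 -m jog '[[[0,0,25],[159,-58,0],-0.2],[[0,0,25],[159,-58,0],-0.2],[[0,0,25],[159,-58,0],-0.2],[[0,0,25],[159,-58,0],-0.2]]'
python3 -m jog '[[[0,0,18],[95,-20,50],-0.2],[[0,0,18],[95,-20,50],-0.2],[[0,0,18],[95,-20,50],-0.2],[[0,0,18],[95,-20,50],-0.2],[[0,0,18],[95,-20,50],-0.2]]'
python3 - <<'E'
from h import *
plan([[600,-295,9,-108]])
E
```

```text
time: 7.85
tool_pos: [0.4194, 0.0972, 0.1981]
ee_rot: [3.14, -0.001, -0.525]
wrist_force: [-0.4, 0.2, -0.2]
width: 0.0565
time: 8.35
tool_pos: [0.4606, -0.0837, 0.1975]
ee_rot: [3.14, -0.001, -1.141]
wrist_force: [-0.6, 0.6, 0.5]
width: 0.0561
time: 8.75
tool_pos: [0.5822, -0.201, 0.1964]
ee_rot: [3.14, 0.0, -1.571]
wrist_force: [0.4, 0.0, 0.7]
width: 0.0566
time: 9.25
tool_pos: [0.6009, -0.2926, 0.1492]
ee_rot: [-3.141, 0.001, -1.88]
wrist_force: [-0.2, 0.8, 1.0]
width: 0.0565
now [ 600.9 -292.6  149.2 -107.7] w 56.5 f [-0.2  0.8  1. ]
turn 0 shift [3, 0, 140] rows 3
 -> [ 600. -295.    9. -108.]
```

```bash
python3 -m jog '[[[0,0,0],[2,0,40],-0.2],[[0,0,0],[2,0,80],-0.2],[[0,0,0],[2,0,110],-0.2],[[0,0,0],[2,0,130],-0.2],[[0,0,0],[2,0,140],-0.2]]'
python3 -m jog '[[[0,0,0],[0,0,0],0.2],[[0,0,0],[0,0,0],0.6],[[0,0,0],[0,0,0],1],[[0,0,0],[0,0,0],1],[[0,0,0],[0,0,0],1]]'
python3 -m jog '[[[0,0,0],[0,0,-10],1],[[0,0,0],[0,0,-40],1],[[0,0,0],[0,0,-80],1],[[0,0,0],[0,0,-120],1],[[0,0,0],[0,0,-170],1]]'
python3 -m jog '[[[0,0,0],[0,0,-20],1],[[0,0,0],[0,0,-20],1]]'
python3 - <<'E'
from h import *
plan([[560,-200,200,-90],[480,0,200,-50],[500,150,200,-20],[543,249,130,-11],[543,249,15,-11]])
E
```

```text
time: 9.75
tool_pos: [0.5997, -0.2936, 0.0079]
ee_rot: [3.14, 0.001, -1.88]
wrist_force: [0.3, -0.8, -0.4]
width: 0.0566
time: 10.25
tool_pos: [0.6013, -0.2968, 0.0112]
ee_rot: [-3.137, -0.001, -1.883]
wrist_force: [-0.9, 0.9, 6.3]
width: 0.0337
time: 10.75
tool_pos: [0.5985, -0.2954, 0.1778]
ee_rot: [3.137, 0.001, -1.883]
wrist_force: [1.0, -1.0, -1.5]
width: 0.0336
time: 10.95
tool_pos: [0.6016, -0.2972, 0.2044]
ee_rot: [-3.132, -0.002, -1.883]
wrist_force: [0.7, -0.9, -1.3]
width: 0.0336
now [ 601.6 -297.2  204.4 -107.9] w 33.6 f [ 0.7 -0.9 -1.3]
turn -18 shift [-80, 69, 4] rows 3
 -> [ 560. -200.  200.  -90.]
turn -40 shift [-200, 80, 0] rows 5
 -> [480.   0. 200. -50.]
turn -30 shift [-102, -112, 0] rows 4
 -> [500. 150. 200. -20.]
turn -9 shift [7, -108, 70] rows 3
 -> [543. 249. 130. -11.]
turn 0 shift [0, 0, 115] rows 3
 -> [543. 249.  15. -11.]
```

```bash
python3 -m jog '[[[0,0,-18],[-80,69,4],1],[[0,0,-18],[-80,69,4],1],[[0,0,-18],[-80,69,4],1]]'
python3 -m jog '[[[0,0,-40],[-200,80,0],1],[[0,0,-40],[-200,80,0],1],[[0,0,-40],[-200,80,0],1],[[0,0,-40],[-200,80,0],1],[[0,0,-40],[-200,80,0],1]]'
python3 -m jog '[[[0,0,-30],[-102,-112,0],1],[[0,0,-30],[-102,-112,0],1],[[0,0,-30],[-102,-112,0],1],[[0,0,-30],[-102,-112,0],1]]'
python3 -m jog '[[[0,0,-9],[7,-108,70],1],[[0,0,-9],[7,-108,70],1],[[0,0,-9],[7,-108,70],1],[[0,0,-9],[7,-108,70],1],[[0,0,-9],[7,-108,70],1]]'
python3 - <<'E'
from h import *
plan([[543,249,15,-11]])
E
```

```text
time: 11.25
tool_pos: [0.5551, -0.1933, 0.1902]
ee_rot: [3.133, 0.006, -1.563]
wrist_force: [0.7, 0.3, -1.2]
width: 0.0336
time: 11.75
tool_pos: [0.4759, 0.0044, 0.1927]
ee_rot: [3.14, 0.004, -0.863]
wrist_force: [1.2, -0.2, -1.4]
width: 0.0334
time: 12.15
tool_pos: [0.4974, 0.1563, 0.1919]
ee_rot: [-3.141, 0.004, -0.337]
wrist_force: [0.4, -0.5, -1.1]
width: 0.0335
time: 12.65
tool_pos: [0.5408, 0.2498, 0.1222]
ee_rot: [3.139, 0.003, -0.19]
wrist_force: [0.4, 0.4, -1.3]
width: 0.0338
now [540.8 249.8 122.2 -10.9] w 33.8 f [ 0.4  0.4 -1.3]
turn 0 shift [2, 0, 107] rows 3
 -> [543. 249.  15. -11.]
```

```bash
python3 -m jog '[[[0,0,0],[2,0,35],1],[[0,0,0],[2,0,70],1],[[0,0,0],[2,0,95],1],[[0,0,0],[2,0,105],1],[[0,0,0],[2,0,105],1]]'
python3 -m jog '[[[0,0,0],[0,0,1],1],[[0,0,0],[0,0,2],1],[[0,0,0],[0,0,2],1]]'
python3 -m jog '[[[0,0,0],[0,0,1],1],[[0,0,0],[0,0,2],1],[[0,0,0],[0,0,2],1]]'
python3 -m jog '[[[0,0,0],[0,0,1],1],[[0,0,0],[0,0,1],1]]'
```

```text
time: 13.15
tool_pos: [0.5429, 0.2486, 0.0187]
ee_rot: [3.14, 0.002, -0.191]
wrist_force: [0.7, 0.7, -0.1]
width: 0.0339
time: 13.45
tool_pos: [0.5447, 0.2503, 0.0192]
ee_rot: [-3.14, -0.003, -0.19]
wrist_force: [-0.6, -0.7, -0.5]
width: 0.0335
time: 13.75
tool_pos: [0.5435, 0.2501, 0.0154]
ee_rot: [3.141, 0.0, -0.19]
wrist_force: [-0.3, -0.5, -1.0]
width: 0.0335
time: 13.95
tool_pos: [0.5435, 0.25, 0.0142]
ee_rot: [3.141, 0.0, -0.19]
wrist_force: [0.2, -0.4, -2.2]
width: 0.0339
```

```bash
python3 -m jog '[[[0,0,0],[0,0,1],1],[[0,0,0],[0,0,1],1]]'
python3 -m jog '[[[0,0,0],[0,0,1],1],[[0,0,0],[0,0,1],1]]'
python3 -m jog '[[[0,0,0],[0,0,1],1],[[0,0,0],[0,0,1],1]]'
```

```text
time: 14.15
tool_pos: [0.5435, 0.25, 0.0132]
ee_rot: [3.141, 0.0, -0.19]
wrist_force: [1.3, -0.3, -0.3]
width: 0.0337
time: 14.35
tool_pos: [0.5436, 0.25, 0.0123]
ee_rot: [3.141, 0.0, -0.19]
wrist_force: [0.2, 0.0, -1.3]
width: 0.0335
time: 14.55
tool_pos: [0.5437, 0.25, 0.0122]
ee_rot: [3.142, -0.0, -0.19]
wrist_force: [-1.8, -1.0, 4.2]
width: 0.0337
```

```bash
python3 -m jog '[[[0,0,0],[0,0,-1],1],[[0,0,0],[0,0,-1],0.2],[[0,0,0],[0,0,-1],0.0],[[0,0,0],[0,0,-1],-0.2],[[0,0,0],[0,0,-1],-0.2]]'
python3 -m jog '[[[0,0,0],[0,0,-20],-0.2],[[0,0,0],[0,0,-60],-0.2],[[0,0,0],[0,0,-105],-0.2],[[0,0,0],[0,0,-150],-0.2],[[0,0,0],[0,0,-190],-0.2]]'
python3 - <<'E'
from h import *
im,d=load('top')
c=cv2.cvtColor(im,cv2.COLOR_RGB2HSV)
print(c[218,238:251].tolist(), c[212,240:246].tolist())
for s in (170,180,190,200): print(s,pose('top',im,(230,205,260,230),(0,s,60),(17,255,255),.02))
c=cv2.resize(im[200:236,224:266],None,fx=12,fy=12,interpolation=cv2.INTER_CUBIC)
s2,_=snap('side')
c2=cv2.resize(s2[240:420,140:320],(432,432))
cv2.imwrite('pics/c4.png',np.hstack([np.vstack([c,c[:0]]),np.zeros((432,0,3),np.uint8)])[:,:,::-1]) if 0 else cv2.imwrite('pics/c4.png',np.hstack([cv2.resize(c,(504,432)),c2[:, :290]])[:,:,::-1])
E
```

```text
time: 15.05
tool_pos: [0.5437, 0.2501, 0.0124]
ee_rot: [3.142, -0.0, -0.19]
wrist_force: [-0.5, 0.2, -0.7]
width: 0.0554
time: 15.55
tool_pos: [0.5437, 0.2501, 0.205]
ee_rot: [-3.141, -0.002, -0.19]
wrist_force: [0.7, 0.0, 0.2]
width: 0.0559
[[15, 149, 123], [16, 177, 140], [16, 171, 139], [15, 148, 121], [16, 159, 130], [16, 180, 147], [16, 177, 143], [16, 169, 133], [16, 177, 141], [16, 185, 149], [16, 185, 149], [16, 182, 147], [16, 184, 143]] [[18, 128, 149], [18, 128, 149], [17, 130, 149], [17, 131, 150], [18, 131, 150], [18, 131, 150]]
170 [568.8  89.1  38.1  18.1 -74.7]
180 [565.   87.7  34.9   7.5 -75.2]
190 [566.7  78.2   1.8   0.  -39.2]Traceback (most recent call last):
  File "<stdin>", line 5, in <module>
  File "h.py", line 24, in pose
    i=1+st[1:,4].argmax()
        ~~~~~~~~~~~~~~~^^
ValueError: attempt to get argmax of an empty sequence
```

```bash
python3 - <<'E'
from h import *
plan([[540,170,200,-40],[568,88,140,-75],[568,88,4,-75]],[543.7,250,204,-10.9])
E
```

```text
turn 29 shift [11, 79, 4] rows 4
 -> [540. 170. 200. -40.]
turn 35 shift [74, 45, 60] rows 5
 -> [568.  88. 140. -75.]
turn 0 shift [0, 0, 136] rows 3
 -> [568.  88.   4. -75.]
```

```bash
python3 -m jog '[[[0,0,29],[11,79,4],-0.35],[[0,0,29],[11,79,4],-0.35],[[0,0,29],[11,79,4],-0.35],[[0,0,29],[11,79,4],-0.35]]'
python3 -m jog '[[[0,0,35],[74,45,60],-0.35],[[0,0,35],[74,45,60],-0.35],[[0,0,35],[74,45,60],-0.35],[[0,0,35],[74,45,60],-0.35],[[0,0,35],[74,45,60],-0.35]]'
python3 -m jog '[[[0,0,0],[0,0,20],-0.35],[[0,0,0],[0,0,40],-0.35],[[0,0,0],[0,0,60],-0.35],[[0,0,0],[0,0,60],-0.35],[[0,0,0],[0,0,60],-0.35]]'
python3 - <<'E'
from h import *
plan([[568,88,5,-75]])
s2,_=snap('side')
cv2.imwrite('pics/c4.png',cv2.resize(s2[150:420,120:360],(640,720))[:600,:,::-1])
E
```

```text
time: 15.95
tool_pos: [0.5396, 0.1693, 0.1987]
ee_rot: [-3.141, -0.0, -0.702]
wrist_force: [-0.7, 0.3, -0.5]
width: 0.0637
time: 16.45
tool_pos: [0.5673, 0.0879, 0.1379]
ee_rot: [3.141, 0.0, -1.308]
wrist_force: [-0.4, 0.5, -0.2]
width: 0.0635
time: 16.95
tool_pos: [0.5674, 0.0887, 0.0788]
ee_rot: [-3.142, -0.0, -1.305]
wrist_force: [0.2, 0.7, 0.3]
width: 0.0635
now [567.4  88.7  78.8 -74.8] w 63.5 f [0.2 0.7 0.3]
turn 0 shift [1, 0, 74] rows 2
 -> [568.  88.   5. -75.]
```

View pics/c4.png

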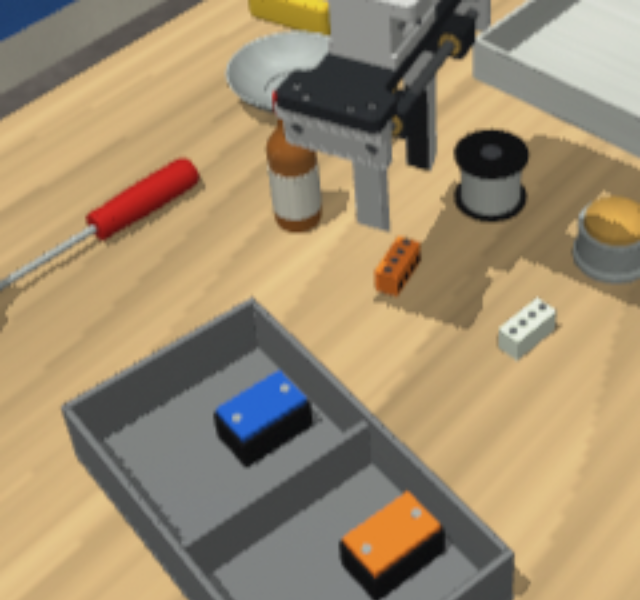

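Blue module upright in the far bay (262,415), orange module upright in the near bay (392,540). The orange plug sits below the jaws at (398,266), and the bottle (295,185) is clear. Gripping the plug.

```bash
python3 -m jog '[[[0,0,0],[1,0,25],-0.35],[[0,0,0],[1,0,50],-0.35],[[0,0,0],[1,0,65],-0.35],[[0,0,0],[1,0,74],-0.35],[[0,0,0],[1,0,74],-0.35]]'
python3 -m jog '[[[0,0,0],[0,0,0],0],[[0,0,0],[0,0,0],0.4],[[0,0,0],[0,0,0],1],[[0,0,0],[0,0,0],1],[[0,0,0],[0,0,0],1]]'
python3 -m jog '[[[0,0,0],[0,0,-10],1],[[0,0,0],[0,0,-40],1],[[0,0,0],[0,0,-80],1],[[0,0,0],[0,0,-120],1],[[0,0,0],[0,0,-120],1]]'
python3 - <<'E'
from h import *
plan([[480,210,130,-43],[431,331,120,-11],[431,331,15,-11]])
E
```

```text
time: 17.5
tool_pos: [0.5673, 0.0875, 0.0039]
ee_rot: [3.14, 0.0, -1.307]
wrist_force: [-0.3, 0.4, -0.3]
width: 0.0633
time: 18.0
tool_pos: [0.5685, 0.0875, 0.0056]
ee_rot: [-3.14, -0.0, -1.307]
wrist_force: [-0.3, -0.1, 2.9]
width: 0.0397
time: 18.5
tool_pos: [0.5718, 0.0877, 0.1327]
ee_rot: [-3.128, -0.003, -1.307]
wrist_force: [0.9, 0.4, 0.0]
width: 0.0395
now [571.8  87.7 132.7 -74.9] w 39.5 f [0.9 0.4 0. ]
turn -32 shift [-142, 57, 3] rows 4
 -> [480. 210. 130. -43.]
turn -32 shift [-118, -55, 10] rows 4
 -> [431. 331. 120. -11.]
turn 0 shift [0, 0, 105] rows 3
 -> [431. 331.  15. -11.]
```

```bash
python3 -m jog '[[[0,0,-32],[-140,56,0],1],[[0,0,-32],[-140,56,0],1],[[0,0,-32],[-140,56,0],1],[[0,0,-32],[-140,56,0],1]]'
python3 -m jog '[[[0,0,-32],[-118,-55,10],1],[[0,0,-32],[-118,-55,10],1],[[0,0,-32],[-118,-55,10],1],[[0,0,-32],[-118,-55,10],1],[[0,0,-32],[-118,-55,10],1]]'
python3 -m jog '[[[0,0,0],[0,0,40],1],[[0,0,0],[0,0,60],1],[[0,0,0],[0,0,60],1]]'
python3 - <<'E'
from h import *
plan([[431,331,15,-11]])
s2,_=snap('side')
cv2.imwrite('pics/c5.png',cv2.resize(s2[200:420,120:360],(640,587))[:,:,::-1])
E
```

```text
time: 18.9
tool_pos: [0.4731, 0.212, 0.124]
ee_rot: [3.141, 0.003, -0.737]
wrist_force: [-0.1, -0.7, -0.7]
width: 0.0395
time: 19.4
tool_pos: [0.427, 0.3292, 0.1136]
ee_rot: [3.14, 0.001, -0.188]
wrist_force: [0.4, -0.2, -0.4]
width: 0.0398
time: 19.7
tool_pos: [0.4256, 0.3262, 0.0504]
ee_rot: [3.135, 0.006, -0.193]
wrist_force: [-1.1, 0.3, -0.5]
width: 0.0399
now [425.6 326.2  50.4 -11.1] w 39.9 f [-1.1  0.3 -0.5]
turn 0 shift [4, -6, 35] rows 1
 -> [431. 331.  15. -11.]
```

View pics/c5.png

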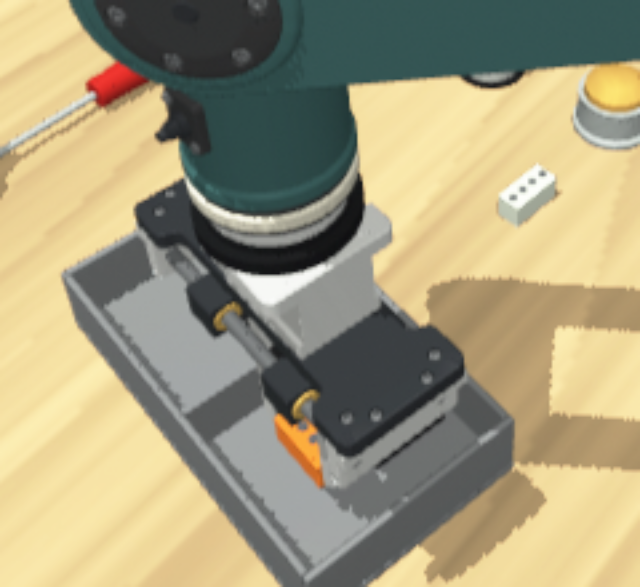

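```bash
python3 -m jog '[[[0,0,0],[3,-2,20],1],[[0,0,0],[3,-2,34],1],[[0,0,0],[3,-2,38],1],[[0,0,0],[3,-2,38],1]]'
python3 -m jog '[[[0,0,0],[0,0,1],1],[[0,0,0],[0,0,1],1]]'
python3 -m jog '[[[0,0,0],[0,0,1],1],[[0,0,0],[0,0,1],1]]'
```

```text
time: 20.15
tool_pos: [0.4312, 0.3296, 0.0163]
ee_rot: [3.141, 0.001, -0.191]
wrist_force: [0.5, 1.3, -0.3]
width: 0.0398
time: 20.35
tool_pos: [0.4319, 0.3303, 0.0163]
ee_rot: [-3.141, -0.001, -0.19]
wrist_force: [0.3, -0.4, 0.1]
width: 0.0401
time: 20.55
tool_pos: [0.4315, 0.3301, 0.0148]
ee_rot: [-3.141, -0.0, -0.19]
wrist_force: [0.5, -0.4, 0.1]
width: 0.04
```

```bash
python3 -m jog '[[[0,0,0],[0,0,1],1],[[0,0,0],[0,0,2],1],[[0,0,0],[0,0,2],1]]'
python3 -m jog '[[[0,0,0],[0,0,1],1],[[0,0,0],[0,0,1],1]]'
python3 -m jog '[[[0,0,0],[0,0,1],1],[[0,0,0],[0,0,1],1]]'
```

```text
time: 20.85
tool_pos: [0.4312, 0.3299, 0.0122]
ee_rot: [3.141, 0.0, -0.19]
wrist_force: [0.7, 0.1, -0.7]
width: 0.0394
time: 21.05
tool_pos: [0.4313, 0.3299, 0.0113]
ee_rot: [3.141, 0.0, -0.19]
wrist_force: [0.1, -0.5, -1.1]
width: 0.0399
time: 21.25
tool_pos: [0.4315, 0.33, 0.0105]
ee_rot: [-3.142, -0.0, -0.19]
wrist_force: [-0.3, 0.3, 0.3]
width: 0.0398
```

```bash
python3 -m jog '[[[0,0,0],[0,0,1],1],[[0,0,0],[0,0,1],1]]'
```

```text
time: 21.45
tool_pos: [0.4315, 0.3301, 0.0106]
ee_rot: [-3.141, -0.0, -0.19]
wrist_force: [-2.0, -0.5, 4.3]
width: 0.0395
```

```bash
python3 -m jog '[[[0,0,0],[0,0,-1],1],[[0,0,0],[0,0,-1],0.1],[[0,0,0],[0,0,-1],-0.1],[[0,0,0],[0,0,-1],-0.2],[[0,0,0],[0,0,-1],-0.2]]'
python3 -m jog '[[[0,0,0],[0,0,-20],-0.2],[[0,0,0],[0,0,-60],-0.2],[[0,0,0],[0,0,-105],-0.2],[[0,0,0],[0,0,-150],-0.2],[[0,0,0],[0,0,-190],-0.2]]'
python3 - <<'E'
from h import *
plan([[560,140,200,15],[688,-12,150,44],[688,-12,80,44],[688,-12,5,44]],[431.5,330,200,-10.9])
E
```

```text
time: 21.95
tool_pos: [0.4313, 0.3299, 0.0102]
ee_rot: [3.141, 0.0, -0.19]
wrist_force: [-0.1, 0.5, 0.3]
width: 0.0558
time: 22.45
tool_pos: [0.4315, 0.3301, 0.2029]
ee_rot: [-3.141, -0.001, -0.19]
wrist_force: [-0.1, -0.1, -0.2]
width: 0.0564
turn -26 shift [162, 162, 0] rows 5
 -> [560. 140. 200.  15.]
turn -29 shift [84, 180, 50] rows 5
 -> [688. -12. 150.  44.]
turn 0 shift [0, 0, 70] rows 2
 -> [688. -12.  80.  44.]
turn 0 shift [0, 0, 75] rows 2
 -> [688. -12.   5.  44.]
```

```bash
python3 -m jog '[[[0,0,-26],[162,162,0],-0.35],[[0,0,-26],[162,162,0],-0.35],[[0,0,-26],[162,162,0],-0.35],[[0,0,-26],[162,162,0],-0.35],[[0,0,-26],[162,162,0],-0.35]]'
python3 -m jog '[[[0,0,-29],[84,180,10],-0.35],[[0,0,-29],[84,180,20],-0.35],[[0,0,-29],[84,180,30],-0.35],[[0,0,-29],[84,180,50],-0.35],[[0,0,-29],[84,180,50],-0.35]]'
python3 -m jog '[[[0,0,0],[0,0,0],-0.35],[[0,0,0],[0,0,0],-0.35]]'
python3 - <<'E'
from h import *
plan([[688,-12,80,44],[688,-12,5,44]])
s2,_=snap('side')
cv2.imwrite('pics/c6.png',cv2.resize(s2[120:420,120:400],(640,686))[:600,:,::-1])
E
```

```text
time: 22.95
tool_pos: [0.5609, 0.1382, 0.2004]
ee_rot: [3.141, -0.0, 0.264]
wrist_force: [0.3, -0.5, -0.5]
width: 0.0637
time: 23.45
tool_pos: [0.688, -0.016, 0.1447]
ee_rot: [-3.137, 0.006, 0.765]
wrist_force: [0.0, 0.7, -0.9]
width: 0.0633
time: 23.65
tool_pos: [0.6877, -0.0105, 0.1511]
ee_rot: [-3.141, -0.001, 0.77]
wrist_force: [0.2, 0.4, 1.5]
width: 0.0633
now [687.7 -10.5 151.1  44.1] w 63.3 f [0.2 0.4 1.5]
turn 0 shift [-1, 1, 71] rows 2
 -> [688. -12.  80.  44.]
turn 0 shift [0, 0, 75] rows 2
 -> [688. -12.   5.  44.]
```

View pics/c6.png

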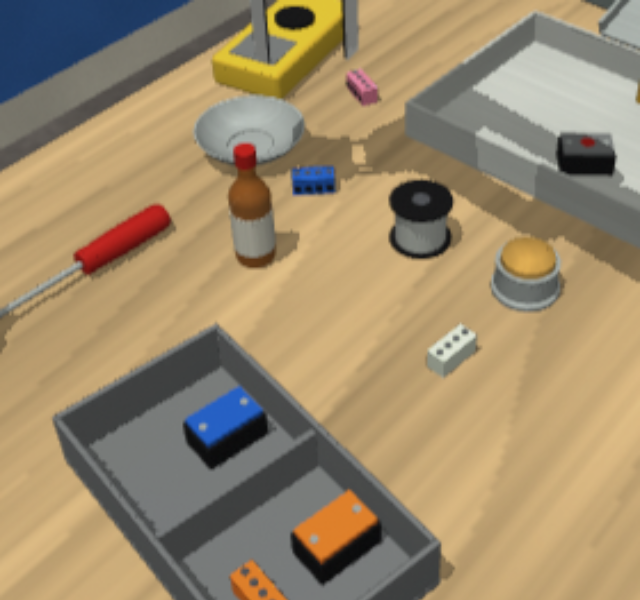

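Side view: blue plug upright at (313,180), with the dish (250,130) and bottle (252,210) beside it. The orange pair is upright in the near bay. Descending onto the blue plug.

```bash
python3 -m jog '[[[0,0,0],[0,1,40],-0.35],[[0,0,0],[0,1,80],-0.35],[[0,0,0],[0,1,115],-0.35],[[0,0,0],[0,1,135],-0.35],[[0,0,0],[0,1,145],-0.35]]'
python3 -m jog '[[[0,0,0],[0,0,0],0],[[0,0,0],[0,0,0],0.4],[[0,0,0],[0,0,0],1],[[0,0,0],[0,0,0],1],[[0,0,0],[0,0,0],1]]'
python3 -m jog '[[[0,0,0],[0,0,-10],1],[[0,0,0],[0,0,-40],1],[[0,0,0],[0,0,-80],1],[[0,0,0],[0,0,-120],1],[[0,0,0],[0,0,-170],1]]'
python3 -m jog '[[[0,0,0],[0,0,-20],1],[[0,0,0],[0,0,-20],1]]'
python3 - <<'E'
from h import *
plan([[560,140,200,15],[554,307,130,-11],[554,307,60,-11]],[688,-11,200,44])
E
```

```text
time: 24.2
tool_pos: [0.6872, -0.0102, 0.0046]
ee_rot: [-3.14, 0.001, 0.772]
wrist_force: [-0.6, 0.4, -0.1]
width: 0.0632
time: 24.7
tool_pos: [0.6902, -0.0121, 0.0082]
ee_rot: [3.139, -0.003, 0.77]
wrist_force: [-0.0, 1.5, 6.4]
width: 0.0399
time: 25.2
tool_pos: [0.6873, -0.0124, 0.1751]
ee_rot: [-3.139, 0.003, 0.77]
wrist_force: [-0.3, 0.0, -1.6]
width: 0.0392
time: 25.4
tool_pos: [0.6907, -0.0127, 0.2017]
ee_rot: [3.134, -0.006, 0.77]
wrist_force: [0.2, -0.3, 0.4]
width: 0.0395
turn 29 shift [13, -198, 0] rows 5
 -> [560. 140. 200.  15.]
turn 26 shift [37, -163, 70] rows 4
 -> [554. 307. 130. -11.]
turn 0 shift [0, 0, 70] rows 2
 -> [554. 307.  60. -11.]
```

```bash
python3 -m jog '[[[0,0,29],[13,-198,0],1],[[0,0,29],[13,-198,0],1],[[0,0,29],[13,-198,0],1],[[0,0,29],[13,-198,0],1],[[0,0,29],[13,-198,0],1]]'
python3 -m jog '[[[0,0,26],[37,-163,70],1],[[0,0,26],[37,-163,70],1],[[0,0,26],[37,-163,70],1],[[0,0,26],[37,-163,70],1],[[0,0,26],[37,-163,70],1]]'
python3 -m jog '[[[0,0,0],[0,0,0],1],[[0,0,0],[0,0,0],1]]'
python3 - <<'E'
from h import *
plan([[554,307,60,-11],[554,307,18,-11]])
E
```

```text
time: 25.9
tool_pos: [0.5555, 0.143, 0.1933]
ee_rot: [-3.139, 0.005, 0.27]
wrist_force: [-0.2, -0.6, 0.5]
width: 0.0398
time: 26.4
tool_pos: [0.5503, 0.3082, 0.1193]
ee_rot: [3.137, 0.008, -0.185]
wrist_force: [0.3, -0.2, -0.8]
width: 0.0397
time: 26.6
tool_pos: [0.5538, 0.3045, 0.125]
ee_rot: [3.14, 0.0, -0.191]
wrist_force: [0.8, -0.6, 0.0]
width: 0.0399
now [553.8 304.5 125.  -10.9] w 39.9 f [ 0.8 -0.6  0. ]
turn 0 shift [0, -3, 65] rows 2
 -> [554. 307.  60. -11.]
turn 0 shift [0, 0, 42] rows 1
 -> [554. 307.  18. -11.]
```

```bash
python3 -m jog '[[[0,0,0],[0,-2,35],1],[[0,0,0],[0,-2,70],1],[[0,0,0],[0,-2,95],1],[[0,0,0],[0,-2,107],1],[[0,0,0],[0,-2,107],1]]'
python3 -m jog '[[[0,0,0],[0,0,1],1],[[0,0,0],[0,0,1],1]]'
python3 -m jog '[[[0,0,0],[0,0,1],1],[[0,0,0],[0,0,2],1],[[0,0,0],[0,0,2],1]]'
```

```text
time: 27.1
tool_pos: [0.5531, 0.3061, 0.0169]
ee_rot: [3.139, 0.003, -0.192]
wrist_force: [0.4, -0.5, -0.6]
width: 0.0397
time: 27.3
tool_pos: [0.5553, 0.3082, 0.0198]
ee_rot: [-3.139, -0.003, -0.19]
wrist_force: [0.2, -0.4, -0.6]
width: 0.0395
time: 27.6
tool_pos: [0.5539, 0.308, 0.0158]
ee_rot: [-3.141, -0.001, -0.19]
wrist_force: [-0.5, 0.1, 0.1]
width: 0.0397
```

```bash
python3 -m jog '[[[0,0,0],[0,0,1],1],[[0,0,0],[0,0,2],1],[[0,0,0],[0,0,2],1]]'
python3 -m jog '[[[0,0,0],[0,0,1],1],[[0,0,0],[0,0,1],1]]'
python3 -m jog '[[[0,0,0],[0,0,1],1],[[0,0,0],[0,0,1],1]]'
```

```text
time: 27.9
tool_pos: [0.5537, 0.3079, 0.0133]
ee_rot: [3.141, 0.0, -0.19]
wrist_force: [-0.7, -0.2, -0.7]
width: 0.0398
time: 28.1
tool_pos: [0.5538, 0.308, 0.0132]
ee_rot: [-3.142, -0.0, -0.19]
wrist_force: [-1.8, -1.8, 3.6]
width: 0.0397
time: 28.3
tool_pos: [0.5537, 0.308, 0.0132]
ee_rot: [-3.141, -0.0, -0.19]
wrist_force: [-3.6, -1.7, 7.3]
width: 0.0396
```

Contact at z=13.2. I'll release, retreat and check.

```bash
python3 -m jog '[[[0,0,0],[0,0,-2],1],[[0,0,0],[0,0,-2],0.1],[[0,0,0],[0,0,-2],-0.1],[[0,0,0],[0,0,-2],-0.2],[[0,0,0],[0,0,-2],-0.2]]'
python3 -m jog '[[[0,0,0],[0,0,-20],-0.2],[[0,0,0],[0,0,-60],-0.2],[[0,0,0],[0,0,-105],-0.2],[[0,0,0],[0,0,-150],-0.2],[[0,0,0],[0,0,-190],-0.2]]'
python3 -m jog '[[[0,0,0],[-130,100,-30],-0.2],[[0,0,0],[-130,100,-30],-0.2],[[0,0,0],[-130,100,-30],-0.2],[[0,0,0],[-130,100,-30],-0.2]]'
python3 -m jog '[[[0,0,0],[-40,180,0],-0.2],[[0,0,0],[-40,180,0],-0.2],[[0,0,0],[-40,180,0],-0.2],[[0,0,0],[-40,180,0],-0.2]]'
python3 -m jog '[[[0,0,0],[-40,180,0],-0.2],[[0,0,0],[-40,180,0],-0.2],[[0,0,0],[-40,180,0],-0.2],[[0,0,0],[-40,180,0],-0.2],[[0,0,0],[-40,180,0],-0.2]]'
python3 - <<'E'
from h import *
a,_=load('top');t,d=snap('top');s,_=snap('side')
cv2.imwrite('pics/f.png',np.hstack([cv2.resize(t[100:350,100:460],(480,333)),cv2.resize(s[100:420,100:400],(312,333))])[:,:,::-1])
cv2.imwrite('pics/f2.png',cv2.resize(s[100:420,100:500],(750,600))[:,:,::-1])
for nm,u,v in [('reject',353,251),('white',243,260),('tin',284,264),('spool',285,221),('bottle',244,170)]:
    print(nm,np.round(world('top',u,v,np.median(d[v-1:v+2,u-1:u+2]))*1000), 'imgdiff',np.abs(a[v-12:v+12,u-12:u+12].astype(int)-t[v-12:v+12,u-12:u+12]).mean())
E
```

```text
time: 28.8
tool_pos: [0.5536, 0.3078, 0.013]
ee_rot: [3.141, 0.0, -0.19]
wrist_force: [-0.5, 0.3, 0.7]
width: 0.056
time: 29.3
tool_pos: [0.5538, 0.308, 0.2059]
ee_rot: [-3.141, -0.001, -0.19]
wrist_force: [-0.8, -0.1, 0.3]
width: 0.0564
time: 29.7
tool_pos: [0.4044, 0.2331, 0.235]
ee_rot: [-3.141, -0.001, -0.19]
wrist_force: [0.6, -0.3, 1.3]
width: 0.0563
time: 30.1
tool_pos: [0.3325, 0.0633, 0.2336]
ee_rot: [3.141, -0.001, -0.19]
wrist_force: [1.1, 0.5, 0.3]
width: 0.0568
time: 30.6
tool_pos: [0.259, -0.1074, 0.2335]
ee_rot: [3.14, -0.0, -0.201]
wrist_force: [-0.2, 0.4, -0.5]
width: 0.0563
reject [ 503. -197.   30.] imgdiff 2.181134259259259
white [459.  79.  20.] imgdiff 1.9930555555555556
tin [455. -25.  45.] imgdiff 1.7841435185185186
spool [563. -20.  46.] imgdiff 1.5162037037037037
bottle [666.  90. 118.] imgdiff 1.7864583333333333
```

View pics/f2.png

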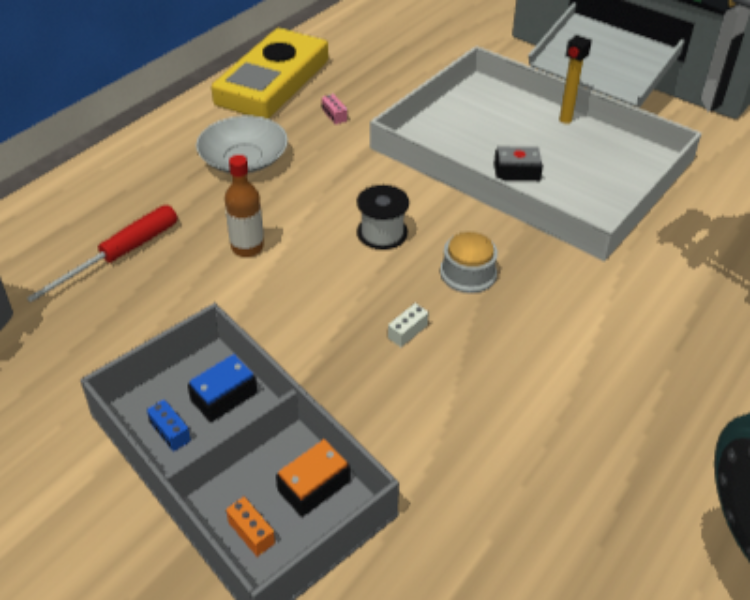

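View pics/f.png

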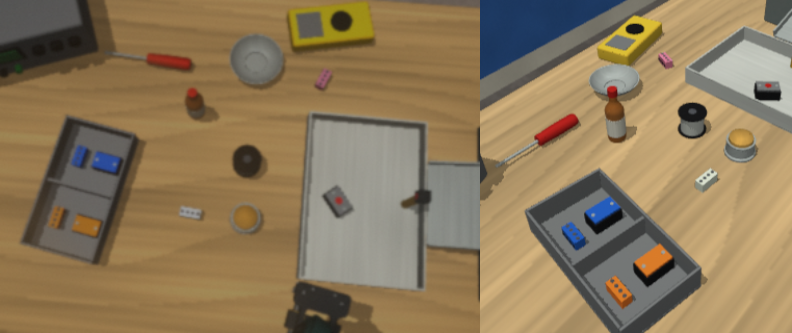

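Both views show the blue pair upright in the far bay (side view 222,385 and 168,424) and the orange pair upright in the near bay (313,473 and 250,525). The reject, white plug, bottle, tin and spool have not moved, and the arm touches nothing.

```bash
python3 -c "
from bench import close_job
print(close_job())"
```

```text
the job is handed in; nothing more can be done
None
```

The job is done and handed in at about 31 s of the 72 s allowed. The blue module and blue plug are in the far bay, and the orange module and orange plug are in the near bay. I lowered each part until the wrist force showed light contact with the floor (about 4 to 13 N) before releasing it.

My last checks, from both cameras, showed all four parts upright on the bay floors. The reject, white plug, wool tin, solder spool and bottle were where they started, to within 1–3 mm (camera noise). I judged the dish, screwdriver and pink plug only by eye, and they looked unmoved. None of the final checks failed or disagreed. `close_job()` gives no verdict, so I have no outside confirmation.

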